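# Hang the bench scrapers on the rail hook, largest first

## Robot

A 7-joint arm with a two-finger parallel gripper is mounted at the origin on the work surface. World frame = base frame: x ahead of the robot, y to its left, z up, the work surface at z = 0. Lengths are in m, angles in rad, forces in N, time in s.
With the tool pointing down it reaches from about 0.4 to 0.85 m from the base axis. Payload 4.5 kg.
Tool frame: the origin (TCP) lies at the very end of the fingers, on their centre line; the grasp point (between the pads) lies 19 mm behind it (robot.tcp_to_grasp is the distance from the TCP to the grasp point, in m); z points along the fingers, y is the line along which they close (so a half turn about z gives the same grasp; the last joint's range is limited). The gripper opens to 88 mm and grips with 3 to 60 N. Pads are 18 mm wide; open, the fingers measure 123 mm over their backs; the gripper's body (75 mm by 187 mm) begins 45 mm behind the grasp point.
Start: joints at [-1.266, 0.689, -0.195, 1.565, 0.157, 0.902, -0.215], TCP at [0.167, 0.602, 0.239] pointing down, gripper open.
Joint ranges: [-3.01, 3.01], [-0.46, 2.08], [-1.47, 1.51], [0.13, 2.56], [-1, 4.14], [0.04, 2.09], [-2.66, 2.66]. Speed limits (rad/s): [2.57, 2.57, 3.14, 3.14, 3.14, 3.14, 3.14].

## Interface

Orientations are given as a unit quaternion [w, x, y, z].
In Python, from workcell import robot, camera, camera_model gives the robot as it stands.
- The arm moves only by the tool arm_command, never from a script. Its argument "deltas" is a list of rows, each a list of 3 entries, a list of its own where there are three numbers: the shift along the tool's x, y, z normalised to -1 to 1, where 1 is 500 mm, then the turn, a rotation vector about the tool's x, y, z normalised to -1 to 1, where 1 is 360 degrees, then the opening, from 0 (shut) to 1 (fully open). In form: [[[tx, ty, tz], [wx, wy, wz], claw], ...]. A call has 1 to 20 rows; each row shifts and turns the commanded pose from where the row before left it, along the tool's axes as they then stand; what a row does not reach is not made up. A row lasts 1/10 s, in which the tool goes at most 50 mm and 8.59 degrees, less where a joint would pass 70% of its speed; a pose out of reach is approached as far as the arm can. A call with a number of a shift or a turn outside -1 to 1 is refused whole. A call with a gripper value outside its range is refused whole. The fingers move at their own pace and stop on an object; the grip force is fixed at half the most. Time passes only in rows, so rows that do not move let the fingers close. It gives the time, the measured TCP pose, the force, the opening and the grip force at its end, in the units of the state.
- robot.observe(): the state, without advancing time (a new reading comes with each control period).
- camera(name): name is "scene" or "side" or "wrist"; returns (picture, depth): 384x512x3 uint8, blue, green, red; 384x512 float32, m along the optical axis (not along the pixel's ray), 0 where there is no reading.
- camera_model(name): a dict with "fovy" (degrees; the focal length in pixels is half the picture's height over the tangent of half this angle, whatever the lens; pixels are square), "cx", "cy" (the principal point, pixels), "camera_from_world" (4x4, takes a point from world to camera coordinates). Camera axes: x right, y down, z forward; pixel columns grow to the right and rows downward; lengths in m; the calibration is good to about 2 mm. A picture is of the moment at which its call begins: read the wrist's pose just before it. camera_model takes no time and is no camera call; for the wrist camera it gives the pose at the moment of the call.
- robot.sign_off(): hands the job in; it is judged then, once.
The state is a dict: "clock": time; "qpos": joint angles; "joint_velocities": joint speeds; "joint_torque": joint torques, N m; "tcp_pos": TCP position; "ee_rot": TCP orientation; "wrist_force": force on the tool from outside, world axes, zero at the start; "wrist_torque": the same for the moment, N m; "finger_gap": finger opening in m; "grasp_force": force on a finger pad.
Only numpy, scipy, OpenCV 4.12 (cv2) and the standard library are available. Lean on these libraries where they do the work, as an engineer would, in place of code of your own. Each camera call takes 0.05 s, during which the arm holds its last target. There are 200 camera calls.

## Task

Take the three bench scrapers out of the wooden rack and hang them by their loops on the one hook of the rail, one after the other: the largest first, then the middle one, then the smallest in front. Let each one go on the hook before hanging the next; all three must end up hanging there freely and still. Leave the plain board in the rack and everything else on the table where it is.

Things in the scene. Friction and masses are not known exactly. Their poses are not given: they have to be found in the camera images.
- large_loop (a point): Centre of the hole in the largest scraper's loop, 155 mm above its bottom edge. Loop: upright closed wooden frame on top of the neck, 50 mm wide (y), 52 high (z), 13.5 thick (x); its hole, 32 mm wide and 34 high, runs along x. Best taken from above by its two outer sides. x and -x are alike
- large: The largest bench scraper, about 260 g: flat steel blade 140 mm wide (y), 84 high (z), 4 thick (x), then a wooden neck 22 mm wide and 47 high, then the loop. Origin: middle of the blade's bottom edge. Starts upright in a slot of the rack, loop on top; lift it about 40 mm to leave the slot
- medium_loop (a point): Centre of the hole in the middle-sized scraper's loop, 143 mm above its bottom edge. Loop: upright closed wooden frame on top of the neck, 50 mm wide (y), 52 high (z), 13.5 thick (x); its hole, 32 mm wide and 34 high, runs along x. Best taken from above by its two outer sides. x and -x are alike
- medium: The middle-sized bench scraper, about 200 g: flat steel blade 110 mm wide (y), 72 high (z), 4 thick (x), then a wooden neck 22 mm wide and 47 high, then the loop. Origin: middle of the blade's bottom edge. Starts upright in a slot of the rack, loop on top; lift it about 40 mm to leave the slot
- small_loop (a point): Centre of the hole in the smallest scraper's loop, 131 mm above its bottom edge. Loop: upright closed wooden frame on top of the neck, 50 mm wide (y), 52 high (z), 13.5 thick (x); its hole, 32 mm wide and 34 high, runs along x. Best taken from above by its two outer sides. x and -x are alike
- small: The smallest bench scraper, about 150 g: flat steel blade 80 mm wide (y), 60 high (z), 4 thick (x), then a wooden neck 22 mm wide and 47 high, then the loop. Origin: middle of the blade's bottom edge. Starts upright in a slot of the rack, loop on top; lift it about 40 mm to leave the slot
- rack: Fixed slotted wooden rack, 232 x 110 mm, 47 mm high; origin under its centre. Four slots, 7 mm wide and 35 deep, run along its y at x = -87, -29, 29 and 87 mm (floor 12 mm up). The three scrapers and a plain board stand in them in any order, blades along the rack's y
- rail: Fixed steel rail stand; origin on the table under the rail's middle, z up. The rail is a 16 mm bar, 400 mm long along y, axis 250 mm above the table, on posts at y = +/-190 mm (tops at 258 mm). One hook is screwed fast to it, within 65 mm either side of the middle: its place along y is NOT reported and must be felt for or seen; it stays put under modest pushes
- rail_mid (a point): Middle of the bar's axis, axes as the stand. The hook: a collar 32 mm in diameter, 30 long, on the bar; from it a level rod 9 mm in diameter, 250 mm above the table, points to -x (towards the robot), straight to x = -125 mm, then turns up; its end is at x = -140 mm, 17 mm above the rod's centre line. A hanging loop's centre lies 12 mm below the rod's centre line
- board_center (a point): Centre of the plain dark wooden board, 105 mm wide, 85 high, 4.5 thick, no loop, standing in one slot of the rack: not to be hung, leave it alone
- bento_mid (a point): Bystander: centre of the empty open wooden box, 150 x 150 x 50 mm; leave it alone
- bowl_mid (a point): Bystander: centre of the small white bowl, 90 mm across, 45 mm high; leave it alone
- cup_mid (a point): Bystander: centre of the blue ceramic cup, 72 mm across, 75 mm high; leave it alone
- jar_mid (a point): Bystander: centre of the glass jar, 70 mm across, 90 mm high; leave it alone
- bottle_mid (a point): Bystander: centre of the amber sauce bottle, 60 mm across, 170 mm high; leave it alone

How it is judged:
By the outcome, as a careful person would: the job done as asked, in the order asked, and still so for the second after the job is handed in, with the robot touching nothing.
It also fails if it takes over 72 s, if anything falls off the work surface, if the arm or the gripper's body presses on something with over 40 N, if the wrist force passes 120 N, or if a joint passes its speed limit or range.

## Working session

There is one attempt and no reset: what is moved stays moved. The work goes in short steps, Python scripts to look and compute and a tool call to move; the robot and the scene stay as the last step left them, time stands still between calls to the robot, and variables do not carry over. Pictures are saved under pics/ and viewed, at most 10 in all, crops included, and the job is handed in when it is done.

Besides the shell and the picture viewer there is one more tool, called after ">>>" as name(argument=value, ...) on one line, values as JSON. arm_command: Moves the arm, as the interface text tells. Its arguments: {"type":"object","properties":{"deltas":{"type":"array","items":{"type":"array"}}},"required":["deltas"]}

```bash
mkdir -p pics
cat > h.py <<'E'
import numpy as np, cv2
from workcell import robot, camera, camera_model
def snap(n):
    m=camera_model(n); im,d=camera(n); return im,d,m
def pts(d,m):
    f=192/np.tan(np.radians(m['fovy'])/2)
    v,u=np.mgrid[:384,:512]
    c=np.stack([(u-m['cx'])*d/f,(v-m['cy'])*d/f,d,np.ones_like(d)],-1)
    return (c@np.linalg.inv(m['camera_from_world']).T)[...,:3]
E
python3 - <<'E'
from h import *
s=robot.observe();print({k:np.round(v,3).tolist() for k,v in s.items()},robot.tcp_to_grasp)
I=[]
for n in("scene","side","wrist"):
    im,d,m=snap(n);np.savez(f"{n}0.npz",im=im,d=d,P=pts(d,m),M=m['camera_from_world'])
    print(n,m['fovy'],m['cx'],m['cy'],np.round(np.linalg.inv(m['camera_from_world']),3).tolist(),(d>0).mean())
    cv2.imwrite(f"pics/{n}0.png",im);I.append(im)
cv2.imwrite("pics/all0.png",cv2.resize(np.vstack([np.hstack(I[:2]),np.hstack([I[2],I[2]*0])]),(800,600)))
E
```

```text
{'clock': 0.0, 'qpos': [-1.266, 0.69, -0.195, 1.566, 0.157, 0.903, -0.215], 'joint_velocities': [-0.003, -0.001, 0.001, -0.003, 0.0, -0.001, 0.001], 'joint_torque': [-0.0, -52.756, -1.267, -15.343, -0.053, 0.007, 0.0], 'tcp_pos': [0.167, 0.602, 0.238], 'ee_rot': [-0.0, 0.135, 0.991, -0.001], 'wrist_force': [0.241, -0.171, 0.438], 'wrist_torque': [-0.013, 0.004, -0.012], 'grasp_force': 0.0, 'finger_gap': 0.088} 0.0187
scene 47.54487191158846 251.70538407121373 188.5256696794209 [[-0.826, 0.364, -0.43, 1.075], [0.563, 0.518, -0.644, 0.706], [-0.012, -0.774, -0.633, 0.86], [0.0, 0.0, 0.0, 1.0]] 0.9959716796875
side 42.83599367134695 256.2983711484467 195.08597448454196 [[0.84, -0.377, 0.389, 0.127], [-0.542, -0.579, 0.609, -0.733], [-0.005, -0.723, -0.691, 1.016], [0.0, 0.0, 0.0, 1.0]] 0.9960378011067709
wrist 67.14760232142628 259.18568252101886 195.31810290131344 [[0.268, 0.912, 0.31, 0.087], [0.963, -0.254, -0.087, 0.625], [-0.001, 0.322, -0.947, 0.384], [0.0, 0.0, 0.0, 1.0]] 0.99609375
```

View pics/all0.png

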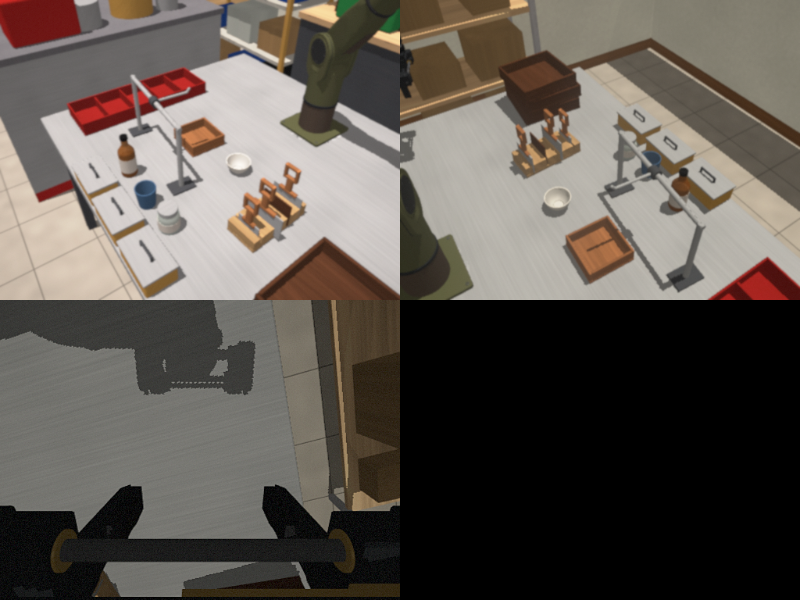

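The scene camera (upper left) shows the rack with three loops at about (270,205) of the collage and the rail at about (160,110), with the hook rod pointing right. The side view shows the same rack at (545,145) and the rail at (655,180). I'll measure both from depth.

Run:
```python
from h import *
I=[]
for n in("scene","side"):
    z=np.load(n+"0.npz");P=z['P'];im=z['im'];Z=P[...,2]
    hsv=cv2.cvtColor(im,cv2.COLOR_BGR2HSV)
    inb=(P[...,0]>.2)&(P[...,0]<1)&(P[...,1]>-.5)&(P[...,1]<.75)
    for nm,lo,hi in(("rail",.235,.285),("mid",.1,.235),("low",.03,.1)):
        M=(inb&(Z>lo)&(Z<hi)).astype(np.uint8)
        k,L,st,c=cv2.connectedComponentsWithStats(M)
        for i in range(1,k):
            if st[i,4]>25:
                q=P[L==i];print(n,nm,st[i].tolist(),'med',np.median(q,0).round(3),'lo',np.percentile(q,3,0).round(3),'hi',np.percentile(q,97,0).round(3),'hsv',np.median(hsv[L==i],0))
s=cv2.imread("pics/scene0.png");t=cv2.imread("pics/side0.png")
a=cv2.resize(s[195:325,280:410],(400,400),interpolation=2);b=cv2.resize(t[120:230,140:250],(400,400),interpolation=2)
c=cv2.resize(s[85:255,150:290],(165*2,200*2)) 
cv2.imwrite("pics/crop1.png",np.hstack([a,b]))
```

```text
scene rail [166, 96, 78, 77, 823] med [ 0.644 -0.191  0.255] lo [ 0.521 -0.396  0.241] hi [ 0.663 -0.016  0.264] hsv [  9.  11. 178.]
scene mid [168, 104, 11, 39, 216] med [ 0.627 -0.396  0.171] lo [ 0.617 -0.405  0.106] hi [ 0.633 -0.392  0.23 ] hsv [  3.  21. 120.]
scene mid [224, 169, 10, 45, 300] med [ 0.661 -0.017  0.172] lo [ 0.651 -0.026  0.104] hi [ 0.666 -0.014  0.231] hsv [  9.  10. 124.]
scene mid [150, 171, 22, 31, 426] med [ 0.78  -0.179  0.123] lo [ 0.754 -0.199  0.102] hi [ 0.801 -0.163  0.171] hsv [ 13. 155. 122.]
scene mid [362, 207, 24, 35, 440] med [0.437 0.253 0.147] lo [0.427 0.229 0.104] hi [0.441 0.275 0.182] hsv [ 12. 138. 146.]
scene mid [331, 227, 23, 40, 524] med [0.552 0.268 0.156] lo [0.542 0.243 0.106] hi [0.556 0.29  0.193] hsv [ 12. 148. 141.]
scene mid [311, 246, 22, 32, 437] med [0.61  0.269 0.143] lo [0.6   0.245 0.106] hi [0.614 0.291 0.17 ] hsv [ 12. 148. 149.]
scene mid [323, 303, 189, 81, 8183] med [0.59  0.516 0.123] lo [0.539 0.468 0.119] hi [0.743 0.624 0.167] hsv [ 10. 148. 101.]
scene low [172, 142, 9, 20, 103] med [ 0.627 -0.396  0.065] lo
[... 3246 characters left out ...]
 [ 0.663 -0.021  0.098] hsv [20. 15. 98.]
side low [184, 240, 35, 29, 335] med [0.446 0.037 0.039] lo [ 0.401 -0.02   0.03 ] hi [0.482 0.065 0.046] hsv [ 20.  31. 176.]
side low [352, 243, 19, 18, 146] med [ 0.768 -0.22   0.082] lo [ 0.749 -0.223  0.044] hi [ 0.789 -0.204  0.099] hsv [ 15.   56.5 114.5]
side low [344, 249, 15, 16, 90] med [ 0.747 -0.198  0.042] lo [ 0.744 -0.215  0.03 ] hi [ 0.755 -0.177  0.058] hsv [ 17.  36. 111.]
side low [212, 276, 88, 80, 1364] med [ 0.457 -0.213  0.046] lo [ 0.384 -0.278  0.031] hi [ 0.533 -0.128  0.05 ] hsv [ 12. 129. 116.]
side low [363, 332, 13, 20, 150] med [ 0.617 -0.408  0.068] lo [ 0.614 -0.412  0.033] hi [ 0.627 -0.398  0.098] hsv [21. 14. 88.]
```

View pics/crop1.png

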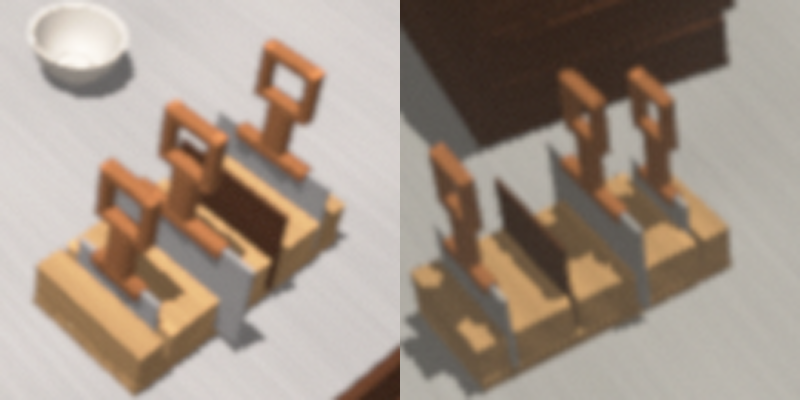

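Left crop (scene): small at lower left, large in the middle and medium at upper right, with the board between large and medium. The side crop shows the same order. The top heights of 193, 181 and 169 mm match large, medium and small. Next I'll take the top faces, yaws and hook from both views.

```bash
cat > top.py <<'E'
from h import *
def rect(q):
    (c,s,a)=cv2.minAreaRect((q[:,:2]*1000).astype(np.float32))
    if s[0]>s[1]: s=s[::-1];a+=90   # a = angle of short side
    return np.round(c,1),np.round(s,1),round((a+45)%180-45 if s[1] else 0,1)
E
python3 - <<'E'
from top import *
D={n:np.load(n+"0.npz") for n in("scene","side")}
def sel(n,c,r,lo,hi):
    P=D[n]['P'];m=(np.hypot(P[...,0]-c[0],P[...,1]-c[1])<r)&(P[...,2]>lo)&(P[...,2]<hi);return P[m]
for nm,c,t in(("large",(.549,.266),.193),("medium",(.434,.252),.181),("small",(.607,.267),.169)):
    for n in D:
        q=sel(n,c,.045,t-.004,t+.006);print(nm,n,len(q),np.median(q[:,2]).round(4),*rect(q))
for n in D:
    q=sel(n,(.52,.26),.2,.042,.050);print("racktop",n,len(q),*rect(q), q[:,2].mean())
    # posts tops / bar
    P=D[n]['P'].reshape(-1,3);b=P[(P[:,2]>.2535)&(P[:,2]<.262)&(P[:,0]>.6)&(P[:,0]<.68)&(P[:,1]<.05)&(P[:,1]>-.45)]
    x,y,_,_=None,None,None,None
    f=np.polyfit(b[:,1],b[:,0],1);print("bar",n,len(b),f.round(4),b[:,1].min(),b[:,1].max())
    r=P[(P[:,2]>.235)&(P[:,2]<.29)&(P[:,0]>.45)&(P[:,0]<.615)&(P[:,1]<-.05)&(P[:,1]>-.35)]
    r=r[r[:,0]-np.polyval(f,r[:,1])<-.03]
    for lo in np.arange(.48,.61,.01):
        k=r[(r[:,0]>lo)&(r[:,0]<=lo+.01)]
        if len(k):print("  hook",n,round(lo,2),len(k),k.mean(0).round(4),k[:,1:].min(0).round(3),k[:,1:].max(0).round(3))
E
```

```text
large scene 119 0.1923 [548.3 265.1] [15.1 49. ] 3.3
large side 48 0.1921 [547.4 261.3] [13.1 51.9] 3.3
medium scene 103 0.1801 [433.9 250.8] [16.3 50.6] 2.7
medium side 55 0.1786 [432.2 247.7] [12.9 54.5] 5.6
small scene 124 0.1682 [606.  267.1] [15.5 49.8] 6.6
small side 49 0.1671 [604.8 265.6] [14.4 51.8] 4.9
racktop scene 1542 [519.9 267.9] [131.9 234.1] 94.3 0.04630441276128027
bar scene 429 [0.0873 0.6603] -0.4131664191171761 -0.013599599810468654
  hook scene 0.5 6 [ 0.5068 -0.1893  0.2612] [-0.192  0.254] [-0.186  0.265]
  hook scene 0.51 18 [ 0.5141 -0.1902  0.2557] [-0.194  0.246] [-0.183  0.268]
  hook scene 0.52 11 [ 0.5248 -0.1908  0.2518] [-0.193  0.247] [-0.188  0.256]
  hook scene 0.53 10 [ 0.5351 -0.1908  0.2525] [-0.195  0.247] [-0.188  0.255]
  hook scene 0.54 13 [ 0.5453 -0.1928  0.2514] [-0.202  0.245] [-0.188  0.255]
  hook scene 0.55 10 [ 0.5551 -0.1939  0.2512] [-0.2    0.248] [-0.189  0.255]
  hook scene 0.56 11 [ 0.565  -0.194   0.2517] [-0.197  0.246] [-0.192  0.255]
  hook scene 0.57 11 [ 0.5741 -0.1956  0.2521] [-0.199  0.247] [-0.192  0.256]
  hook scene
[... 520 characters left out ...]
  hook side 0.52 19 [ 0.5257 -0.196   0.2512] [-0.2    0.247] [-0.192  0.254]
  hook side 0.53 17 [ 0.5352 -0.1965  0.2502] [-0.2    0.245] [-0.192  0.253]
  hook side 0.54 22 [ 0.5451 -0.1978  0.2508] [-0.201  0.245] [-0.193  0.255]
  hook side 0.55 19 [ 0.5554 -0.1985  0.2508] [-0.202  0.245] [-0.193  0.254]
  hook side 0.56 19 [ 0.5646 -0.1998  0.2518] [-0.204  0.248] [-0.193  0.256]
  hook side 0.57 20 [ 0.5751 -0.2005  0.2512] [-0.204  0.247] [-0.193  0.254]
  hook side 0.58 20 [ 0.586  -0.2014  0.2509] [-0.206  0.246] [-0.196  0.257]
  hook side 0.59 16 [ 0.5953 -0.2027  0.2516] [-0.205  0.247] [-0.199  0.255]
  hook side 0.6 18 [ 0.605  -0.2025  0.2503] [-0.206  0.247] [-0.198  0.253]
```

```bash
cat > plan.py <<'E'
# usage: plan.py yaw_deg x y z  -> from measured pose: tool-frame shift (after turn) and turn, normalised
import sys; from h import *
from scipy.spatial.transform import Rotation as R
s=robot.observe();w,x,y,z=s['ee_rot'];r=R.from_quat([x,y,z,w]);p=np.array(s['tcp_pos'])
yaw,*t=map(float,sys.argv[1:5])
a=np.radians(yaw);X=np.array([np.cos(a),np.sin(a),0]);Z=np.array([0,0,-1]);G=R.from_matrix(np.stack([X,np.cross(Z,X),Z],1))
print('turn/360',((r.inv()*G).as_rotvec()/(2*np.pi)).round(4),'shift after turn /0.5',(G.inv().apply(np.array(t)-p)/.5).round(4),'p',p.round(4),'F',np.round(s['wrist_force'],1),'clk',round(s['clock'],2))
E
python3 plan.py 184.4 .548 .2635 .25
```

```text
turn/360 [-0.0002 -0.     -0.0553] shift after turn /0.5 [-0.7076 -0.733  -0.0238] p [0.1671 0.6018 0.2381] F [-0.2  0.2 -0.6] clk 0.15
```

>>> arm_command(deltas=[[[0,0,0],[0,0,-0.0184],1],[[0,0,0],[0,0,-0.0184],1],[[0,0,0],[0,0,-0.0184],1],[[-0.0505,-0.0524,-0.0017],[0,0,0],1],[[-0.0505,-0.0524,-0.0017],[0,0,0],1],[[-0.0505,-0.0524,-0.0017],[0,0,0],1],[[-0.0505,-0.0524,-0.0017],[0,0,0],1],[[-0.0505,-0.0524,-0.0017],[0,0,0],1],[[-0.0505,-0.0524,-0.0017],[0,0,0],1],[[-0.0505,-0.0524,-0.0017],[0,0,0],1],[[-0.0505,-0.0524,-0.0017],[0,0,0],1],[[-0.0505,-0.0524,-0.0017],[0,0,0],1],[[-0.0505,-0.0524,-0.0017],[0,0,0],1],[[-0.0505,-0.0524,-0.0017],[0,0,0],1],[[-0.0505,-0.0524,-0.0017],[0,0,0],1],[[-0.0505,-0.0524,-0.0017],[0,0,0],1],[[-0.0505,-0.0524,-0.0017],[0,0,0],1],[[0,0,0],[0,0,0],1],[[0,0,0],[0,0,0],1]])

```text
clock: 2.05
tcp_pos: [0.5478, 0.2624, 0.2501]
ee_rot: [-0.0, -0.037, 0.999, -0.0]
wrist_force: [-1.2, 0.7, 0.5]
finger_gap: 0.0883
grasp_force: 0.0
```

```bash
cat > look.py <<'E'
from top import *; import sys
tag=sys.argv[1]
im,d,m=snap("wrist");P=pts(d,m);cv2.imwrite(f"pics/w{tag}.png",im)
for nm,c,t in(("large",(.548,.2635),.192),("medium",(.433,.2493),.18),("small",(.6055,.2665),.168)):
    k=(np.hypot(P[...,0]-c[0],P[...,1]-c[1])<.045)&(abs(P[...,2]-t)<.006);q=P[k]
    if len(q)>20: print(nm,len(q),np.median(q[:,2]).round(4),*rect(q))
E
python3 look.py 1; python3 plan.py 184.4 .548 .2635 .25
```

```text
large 1177 0.193 [545.9 267. ] [13.4 49.8] 4.5
medium 1741 0.181 [431.6 252.2] [13.7 49.9] 4.2
small 878 0.1689 [604.  267.9] [14.3 49.2] 2.5
turn/360 [ 0.0001 -0.0002 -0.0001] shift after turn /0.5 [-0.0024 -0.0009  0.0007] p [0.5468 0.2639 0.2503] F [-0.2 -0.5 -0.1] clk 2.1
```

View pics/w1.png

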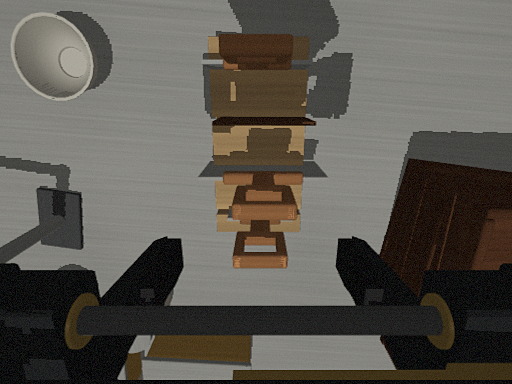

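The wrist view shows the large loop at about (263,205), centred between the fingers, with the medium loop at the top and the small loop at (260,250). The positions agree within 3 mm, so I'll grasp the large one.

>>> arm_command(deltas=[[[0,0.003,0.04],[0,0,0],1],[[0,0,0.05],[0,0,0],1],[[0,0,0.05],[0,0,0],1],[[0,0,0.04],[0,0,0],1],[[0,0,0.019],[0,0,0],1],[[0,0,0],[0,0,0],0],[[0,0,0],[0,0,0],0],[[0,0,0],[0,0,0],0],[[0,0,0],[0,0,0],0],[[0,0,0],[0,0,0],0],[[0,0,0],[0,0,0],0]])

```text
clock: 3.2
tcp_pos: [0.5477, 0.2654, 0.1518]
ee_rot: [0.001, -0.038, 0.999, 0.001]
wrist_force: [-0.6, 1.2, 3.4]
finger_gap: 0.0496
grasp_force: 30.0
```

>>> arm_command(deltas=[[[0,0,-0.02],[0,0,0],0],[[0,0,-0.03],[0,0,0],0],[[0,0,-0.04],[0,0,0],0],[[0,0,-0.04],[0,0,0],0],[[0,0,-0.035],[0,0,0],0],[[0,0,-0.0174],[0,0,0],0],[[0,0,0],[0,0,0.009],0],[[0,0,0],[0,0,0.009],0],[[0,0,0],[0,0,0.008],0]])

```text
clock: 4.1
tcp_pos: [0.5469, 0.2644, 0.242]
ee_rot: [-0.001, 0.045, 0.999, -0.0]
wrist_force: [-0.0, -0.0, -3.6]
finger_gap: 0.0496
grasp_force: 30.0
```

```bash
python3 plan.py 175 .4766 -.1893 .243
```

```text
turn/360 [-0.0001 -0.0002 -0.0004] shift after turn /0.5 [ 0.061  -0.9161 -0.002 ] p [0.5469 0.2644 0.242 ] F [-0.  -0.  -3.6] clk 4.1
```

>>> arm_command(deltas=[[[0.0047,-0.04,0],[0,0,0],0],[[0.0047,-0.06,0],[0,0,0],0],[[0.0047,-0.08,0],[0,0,0],0],[[0.0047,-0.08,0],[0,0,0],0],[[0.0047,-0.08,0],[0,0,0],0],[[0.0047,-0.08,0],[0,0,0],0],[[0.0047,-0.08,0],[0,0,0],0],[[0.0047,-0.08,0],[0,0,0],0],[[0.0047,-0.08,0],[0,0,0],0],[[0.0047,-0.08,0],[0,0,0],0],[[0.0047,-0.08,0],[0,0,0],0],[[0.0047,-0.06,0],[0,0,0],0],[[0.0046,-0.036,-0.002],[0,0,0],0],[[0,0,0],[0,0,0],0],[[0,0,0],[0,0,0],0],[[0,0,0],[0,0,0],0]])

```text
clock: 5.7
tcp_pos: [0.4774, -0.187, 0.2433]
ee_rot: [0.0, 0.042, 0.999, 0.001]
wrist_force: [-0.0, 0.1, -2.0]
finger_gap: 0.0494
grasp_force: 30.0
```

```bash
cat > hk.py <<'E'
from top import *; import sys
tag=sys.argv[1]; I=[]
for n,(u,v,w,h) in(("scene",(190,90,110,110)),("side",(190,150,150,150))):
    im,d,m=snap(n);P=pts(d,m)
    X=(P[...,0]-.641)*.9962-(P[...,1]+.2037)*.0872; Y=(P[...,0]-.641)*.0872+(P[...,1]+.2037)*.9962; Z=P[...,2]
    hsv=cv2.cvtColor(im,cv2.COLOR_BGR2HSV);wood=(hsv[...,1]>70)&(hsv[...,0]<25)
    k=(X>-.24)&(X<.02)&(abs(Y)<.04)&(Z>.16)&(Z<.32)&wood
    c,L,st,_=cv2.connectedComponentsWithStats(k.astype(np.uint8))
    for i in range(1,c):
        if st[i,4]>15:
            g=lambda A:np.round(np.percentile(A[L==i],[3,50,97])*1000,1)
            print(n,st[i,4],'X',g(X),'Y',g(Y),'Z',g(Z))
    r=(X>-.15)&(X<-.03)&(abs(Y)<.012)&(Z>.235)&(Z<.28)&~wood
    if r.sum(): print(n,'rod Y',np.percentile(Y[r],[5,50,95]).round(4),'Z',np.percentile(Z[r],[5,50,95]).round(4))
    I.append(cv2.resize(im[v:v+h,u:u+w],(400,400),interpolation=2))
cv2.imwrite(f"pics/hk{tag}.png",np.hstack(I))
E
python3 hk.py 1;python3 plan.py 175 .5992 -.2 .243
```

```text
scene 305 X [-168.8 -158.6 -152.4] Y [-34.7   0.3  35. ] Z [182.3 235.4 279.6]
scene rod Y [-0.0017  0.0031  0.0064] Z [0.2467 0.2526 0.2619]
side 293 X [-171.5 -169.7 -159.5] Y [-37.5  -8.   36.7] Z [182.2 189.8 248.6]
side rod Y [-0.006  -0.0028  0.0015] Z [0.2471 0.2515 0.2541]
turn/360 [ 0.0001 -0.      0.0004] shift after turn /0.5 [-0.2448 -0.0044  0.0006] p [ 0.4775 -0.1871  0.2433] F [ 0.2 -0.9 -2.4] clk 5.8
```

View pics/hk1.png

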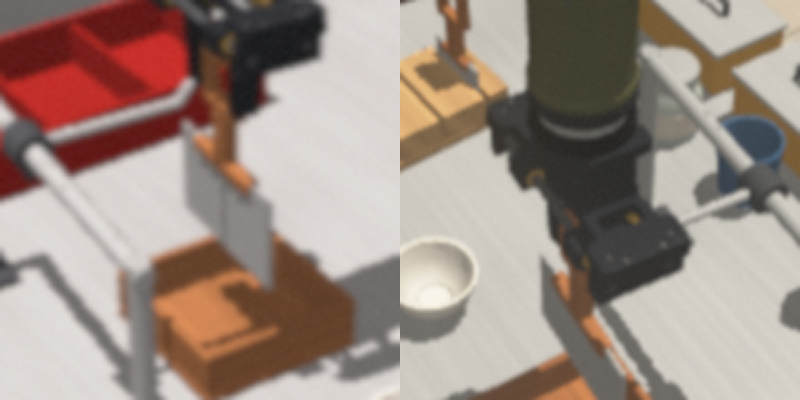

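The left crop shows the loop at about (215,100), right in front of the hook tip at (185,95). Laterally it is within 3 mm of the rod. I'll advance onto the hook and watch the force.

>>> arm_command(deltas=[[[-0.02,-0.002,0],[0,0,0],0],[[-0.02,-0.002,0],[0,0,0],0],[[-0.02,0,0],[0,0,0],0],[[-0.02,0,0],[0,0,0],0],[[-0.02,0,0],[0,0,0],0],[[0,0,0],[0,0,0],0]])

```text
clock: 6.4
tcp_pos: [0.5287, -0.1949, 0.2432]
ee_rot: [0.001, 0.043, 0.999, 0.0]
wrist_force: [0.2, 0.7, -2.6]
finger_gap: 0.0497
grasp_force: 30.0
```

>>> arm_command(deltas=[[[-0.02,0,0],[0,0,0],0],[[-0.02,0,0],[0,0,0],0],[[-0.02,0,0],[0,0,0],0],[[-0.02,0,0],[0,0,0],0],[[-0.02,0,0],[0,0,0],0],[[-0.02,0,0],[0,0,0],0],[[-0.02,0,0],[0,0,0],0],[[0,0,0.01],[0,0,0],0],[[0,0,0.01],[0,0,0],0],[[0,0,0.01],[0,0,0],0],[[0,0,0.006],[0,0,0],0],[[0,0,0],[0,0,0],0]])

```text
clock: 7.6
tcp_pos: [0.5957, -0.2012, 0.2246]
ee_rot: [-0.001, 0.044, 0.999, 0.0]
wrist_force: [0.0, -0.4, -2.1]
finger_gap: 0.0497
grasp_force: 30.0
```

>>> arm_command(deltas=[[[0,0,0.003],[0,0,0],0],[[0,0,0],[0,0,0],0]])

```text
clock: 7.8
tcp_pos: [0.5964, -0.2012, 0.2238]
ee_rot: [0.0, 0.044, 0.999, 0.0]
wrist_force: [0.5, -0.5, -2.3]
finger_gap: 0.0501
grasp_force: 30.0
```

>>> arm_command(deltas=[[[0,0,0.002],[0,0,0],0],[[0,0,0.002],[0,0,0],0],[[0,0,0],[0,0,0],0]])

```text
clock: 8.1
tcp_pos: [0.5966, -0.2012, 0.222]
ee_rot: [0.0, 0.044, 0.999, -0.0]
wrist_force: [-1.0, -0.3, -0.6]
finger_gap: 0.0495
grasp_force: 30.0
```

>>> arm_command(deltas=[[[0,0,0],[0,0,0],0.65],[[0,0,0],[0,0,0],0.75],[[0,0,0],[0,0,0],0.85],[[0,0,0],[0,0,0],0.85],[[0,0,-0.03],[0,0,0],0.85],[[0,0,-0.06],[0,0,0],0.85],[[0,0,-0.06],[0,0,0],0.85],[[0,0,0],[0,0,0],1]])

```text
clock: 8.9
tcp_pos: [0.5991, -0.2014, 0.3012]
ee_rot: [0.004, 0.044, 0.999, -0.001]
wrist_force: [0.4, 0.6, -0.1]
finger_gap: 0.0809
grasp_force: 0.0
```

```bash
python3 hk.py 2; python3 plan.py 184.3 .4322 .251 .27
```

```text
scene 206 X [-50.5 -40.6 -36.8] Y [-25.1   9.1  26.3] Z [210.2 242.9 264.6]
scene rod Y [-0.0013  0.0026  0.0066] Z [0.2473 0.2522 0.2596]
side 542 X [-51.8 -48.4 -39.1] Y [-33.6  -7.9  31.3] Z [162.9 217.2 263.1]
side rod Y [-0.0058 -0.0031  0.0022] Z [0.2466 0.2519 0.2621]
turn/360 [-0.0001  0.0002 -0.0258] shift after turn /0.5 [0.2601 0.9266 0.0545] p [ 0.5966 -0.2012  0.2972] F [-0.8 -0.2  0.2] clk 9.0
```

View pics/hk2.png

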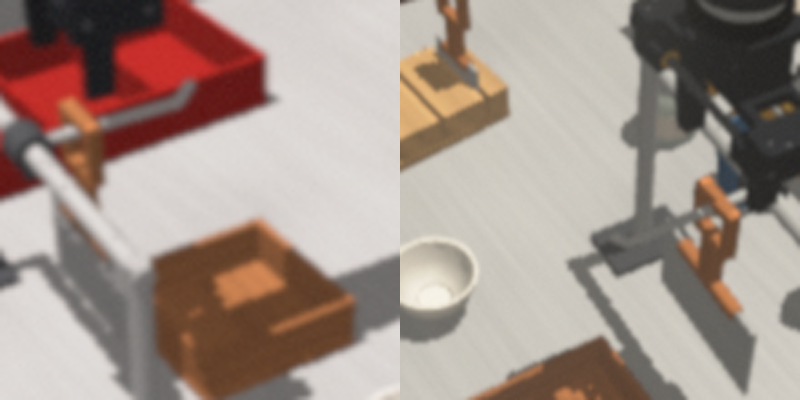

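The large scraper hangs on the hook at (80,120) in the left crop, about 45 mm out from the bar and still level at 264 mm. Next is the medium one.

>>> arm_command(deltas=[[[0,0,0],[0,0,-0.0086],1],[[0,0,0],[0,0,-0.0086],1],[[0,0,0],[0,0,-0.0086],1],[[0.02,0.0713,0],[0,0,0],1],[[0.02,0.0713,0],[0,0,0],1],[[0.02,0.0713,0],[0,0,0],1],[[0.02,0.0713,0],[0,0,0],1],[[0.02,0.0713,0],[0,0,0],1],[[0.02,0.0713,0],[0,0,0],1],[[0.02,0.0713,0],[0,0,0],1],[[0.02,0.0713,0],[0,0,0],1],[[0.02,0.0713,0],[0,0,0],1],[[0.02,0.0713,0.013],[0,0,0],1],[[0.02,0.0713,0.013],[0,0,0],1],[[0.02,0.0713,0.013],[0,0,0],1],[[0.02,0.071,0.015],[0,0,0],1],[[0,0,0],[0,0,0],1],[[0,0,0],[0,0,0],1]])

```text
clock: 10.8
tcp_pos: [0.4312, 0.251, 0.2687]
ee_rot: [-0.001, -0.039, 0.999, -0.001]
wrist_force: [0.7, -0.5, 0.4]
finger_gap: 0.088
grasp_force: 0.0
```

```bash
python3 look.py 2; python3 plan.py 184.3 .4322 .251 .1398
```

```text
medium 956 0.1809 [431.2 252.1] [14.1 49.9] 4.1
small 643 0.1687 [604.  268.3] [14.7 49.3] 4.7
turn/360 [-0.0003 -0.0003 -0.0001] shift after turn /0.5 [-0.0006  0.0021  0.2583] p [0.432  0.2499 0.2689] F [-0.1 -0.5  0.7] clk 10.85
```

Both views agree. I'll descend, grip, lift and turn towards the rail.

>>> arm_command(deltas=[[[0,0.002,0.05],[0,0,0],1],[[0,0,0.06],[0,0,0],1],[[0,0,0.06],[0,0,0],1],[[0,0,0.05],[0,0,0],1],[[0,0,0.0385],[0,0,0],1],[[0,0,0],[0,0,0],0],[[0,0,0],[0,0,0],0],[[0,0,0],[0,0,0],0],[[0,0,0],[0,0,0],0],[[0,0,0],[0,0,0],0],[[0,0,0],[0,0,0],0]])

```text
clock: 11.95
tcp_pos: [0.4326, 0.2521, 0.1413]
ee_rot: [0.001, -0.037, 0.999, 0.0]
wrist_force: [0.3, -2.0, 4.8]
finger_gap: 0.0496
grasp_force: 30.0
```

>>> arm_command(deltas=[[[0,0,-0.02],[0,0,0],0],[[0,0,-0.03],[0,0,0],0],[[0,0,-0.04],[0,0,0],0],[[0,0,-0.045],[0,0,0],0],[[0,0,-0.045],[0,0,0],0],[[0,0,-0.027],[0,0,0],0],[[0,0,0],[0,0,0.009],0],[[0,0,0],[0,0,0.009],0],[[0,0,0],[0,0,0.008],0]])

```text
clock: 12.85
tcp_pos: [0.4317, 0.252, 0.2447]
ee_rot: [-0.0, 0.045, 0.999, 0.0]
wrist_force: [-0.5, 0.0, -1.2]
finger_gap: 0.0495
grasp_force: 30.0
```

```bash
python3 plan.py 175 .4766 -.1893 .245
```

```text
turn/360 [ 0.     -0.     -0.0005] shift after turn /0.5 [-1.663e-01 -8.714e-01 -7.000e-04] p [0.4317 0.252  0.2447] F [-0.5  0.  -1.2] clk 12.85
```

>>> arm_command(deltas=[[[-0.0128,-0.04,0],[0,0,0],0],[[-0.0128,-0.06,0],[0,0,0],0],[[-0.0128,-0.0753,0],[0,0,0],0],[[-0.0128,-0.0753,0],[0,0,0],0],[[-0.0128,-0.0753,0],[0,0,0],0],[[-0.0128,-0.0753,0],[0,0,0],0],[[-0.0128,-0.0753,0],[0,0,0],0],[[-0.0128,-0.0753,0],[0,0,0],0],[[-0.0128,-0.0753,0],[0,0,0],0],[[-0.0128,-0.0753,0],[0,0,0],0],[[-0.0128,-0.0753,0],[0,0,0],0],[[-0.0128,-0.06,0],[0,0,0],0],[[-0.0127,-0.034,0],[0,0,0],0],[[0,0,0],[0,0,0],0],[[0,0,0],[0,0,0],0],[[0,0,0],[0,0,0],0]])

```text
clock: 14.45
tcp_pos: [0.4762, -0.1875, 0.2442]
ee_rot: [-0.0, 0.043, 0.999, 0.001]
wrist_force: [-0.5, 0.8, -1.5]
finger_gap: 0.0493
grasp_force: 30.0
```

```bash
python3 hk.py 3; python3 plan.py 175 .5643 -.197 .2448
```

```text
scene 278 X [-169.6 -160.3 -154.8] Y [-26.2   3.4  33.9] Z [181.  231.2 281.4]
scene 206 X [-50.2 -41.6 -36.9] Y [-23.8   8.7  25.5] Z [211.6 242.5 264.3]
scene rod Y [-0.0017  0.0027  0.0059] Z [0.2473 0.2524 0.2619]
side 525 X [-52.1 -48.6 -39.2] Y [-33.3  -9.4  23.2] Z [163.2 218.4 262.8]
side 270 X [-173.2 -171.2 -161.1] Y [-31.6  -9.5  30.5] Z [181.6 196.4 258. ]
side rod Y [-0.0062 -0.0023  0.0022] Z [0.2487 0.2512 0.2543]
turn/360 [ 0.0001 -0.      0.0002] shift after turn /0.5 [-0.1768 -0.003  -0.0012] p [ 0.4763 -0.1878  0.2442] F [-0.4  0.2 -1.6] clk 14.55
```

>>> arm_command(deltas=[[[-0.02,-0.0015,0],[0,0,0],0],[[-0.02,-0.0015,0],[0,0,0],0],[[-0.02,0,0],[0,0,0],0],[[-0.02,0,0],[0,0,0],0],[[-0.02,0,0],[0,0,0],0],[[0,0,0],[0,0,0],0]])

```text
clock: 15.15
tcp_pos: [0.528, -0.1951, 0.244]
ee_rot: [0.001, 0.044, 0.999, 0.0]
wrist_force: [0.5, 1.4, -1.8]
finger_gap: 0.0501
grasp_force: 30.0
```

>>> arm_command(deltas=[[[-0.02,0,0],[0,0,0],0],[[-0.02,0,0],[0,0,0],0],[[-0.02,0,0],[0,0,0],0],[[-0.015,0,0],[0,0,0],0],[[0,0,0.01],[0,0,0],0],[[0,0,0.01],[0,0,0],0],[[0,0,0.01],[0,0,0],0],[[0,0,0.006],[0,0,0],0],[[0,0,0.004],[0,0,0],0],[[0,0,0],[0,0,0],0]])

```text
clock: 16.15
tcp_pos: [0.5632, -0.1986, 0.2239]
ee_rot: [-0.0, 0.044, 0.999, 0.0]
wrist_force: [0.3, 0.5, -1.8]
finger_gap: 0.0497
grasp_force: 30.0
```

>>> arm_command(deltas=[[[0,0,0.002],[0,0,0],0],[[0,0,0.001],[0,0,0],0],[[0,0,0],[0,0,0],0]])

```text
clock: 16.45
tcp_pos: [0.5636, -0.1987, 0.2234]
ee_rot: [0.0, 0.044, 0.999, -0.0]
wrist_force: [-2.3, -0.8, 4.6]
finger_gap: 0.0501
grasp_force: 30.0
```

Contact is felt, so I'll release and rise.

>>> arm_command(deltas=[[[0,0,-0.001],[0,0,0],0.65],[[0,0,0],[0,0,0],0.75],[[0,0,0],[0,0,0],0.85],[[0,0,0],[0,0,0],0.85],[[0,0,-0.03],[0,0,0],0.85],[[0,0,-0.06],[0,0,0],0.85],[[0,0,-0.06],[0,0,0],0.85],[[0,0,0],[0,0,0],1]])

```text
clock: 17.25
tcp_pos: [0.566, -0.1988, 0.302]
ee_rot: [0.004, 0.044, 0.999, -0.001]
wrist_force: [-0.3, -0.7, 1.1]
finger_gap: 0.0811
grasp_force: 0.0
```

```bash
python3 hk.py 4; python3 plan.py 184.3 .605 .2672 .258
```

```text
scene 518 X [-82.1 -71.3 -37.2] Y [-25.    8.3  26. ] Z [165.5 228.5 264.1]
scene rod Y [-0.0004  0.003   0.0059] Z [0.247  0.2522 0.2608]
side 26 X [-52.2 -50.5 -46.8] Y [ 2.1 13.6 19. ] Z [242.1 251.2 261.9]
side 852 X [-85.1 -76.8 -41.7] Y [-33. -12.  21.] Z [162.4 215.8 262.5]
side rod Y [-0.0061 -0.0027  0.0016] Z [0.2479 0.2521 0.263 ]
turn/360 [-0.0001  0.0002 -0.026 ] shift after turn /0.5 [-0.1525  0.923   0.0807] p [ 0.5636 -0.1987  0.2983] F [ 0.3 -0.5 -0.2] clk 17.35
```

View pics/hk4.png

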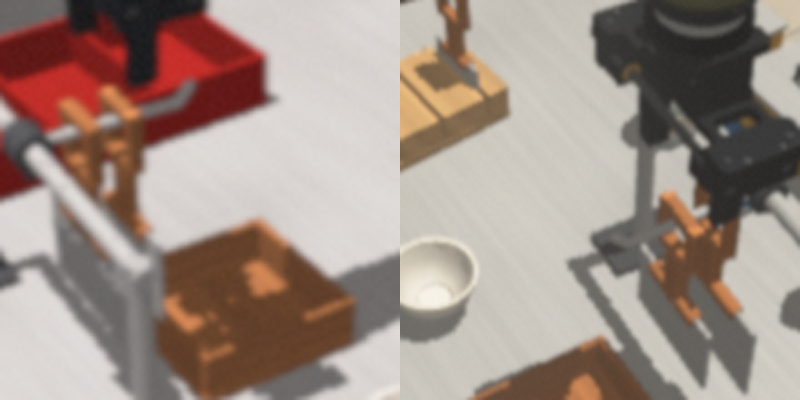

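The medium scraper hangs at (120,130) in the left crop, in front of the large one at (75,135). They are 32 mm apart and both level. Next is the small one.

>>> arm_command(deltas=[[[0,0,0],[0,0,-0.0087],1],[[0,0,0],[0,0,-0.0087],1],[[0,0,0],[0,0,-0.0086],1],[[-0.0117,0.071,0],[0,0,0],1],[[-0.0117,0.071,0],[0,0,0],1],[[-0.0117,0.071,0],[0,0,0],1],[[-0.0117,0.071,0],[0,0,0],1],[[-0.0117,0.071,0],[0,0,0],1],[[-0.0117,0.071,0],[0,0,0],1],[[-0.0117,0.071,0],[0,0,0],1],[[-0.0117,0.071,0],[0,0,0],1],[[-0.0117,0.071,0],[0,0,0],1],[[-0.0117,0.071,0.02],[0,0,0],1],[[-0.0117,0.071,0.02],[0,0,0],1],[[-0.0117,0.071,0.02],[0,0,0],1],[[-0.0117,0.071,0.02],[0,0,0],1],[[0,0,0],[0,0,0],1],[[0,0,0],[0,0,0],1]])

```text
clock: 19.15
tcp_pos: [0.6037, 0.2675, 0.2561]
ee_rot: [-0.002, -0.038, 0.999, -0.001]
wrist_force: [0.9, -0.6, -0.9]
finger_gap: 0.0881
grasp_force: 0.0
```

```bash
python3 look.py 3; python3 plan.py 184.3 .605 .2672 .1278
```

```text
small 966 0.1689 [604.2 268.3] [14.  49.5] 4.6
turn/360 [-0.0003 -0.0003 -0.0001] shift after turn /0.5 [-0.0013  0.0024  0.2579] p [0.6045 0.266  0.2567] F [ 0.6  1.  -0.2] clk 19.2
```

>>> arm_command(deltas=[[[0,0.003,0.05],[0,0,0],1],[[0,0,0.06],[0,0,0],1],[[0,0,0.06],[0,0,0],1],[[0,0,0.05],[0,0,0],1],[[0,0,0.038],[0,0,0],1],[[0,0,0],[0,0,0],0],[[0,0,0],[0,0,0],0],[[0,0,0],[0,0,0],0],[[0,0,0],[0,0,0],0],[[0,0,0],[0,0,0],0],[[0,0,0],[0,0,0],0]])

```text
clock: 20.3
tcp_pos: [0.6053, 0.2688, 0.13]
ee_rot: [0.001, -0.037, 0.999, 0.0]
wrist_force: [-0.1, -1.3, 3.4]
finger_gap: 0.0499
grasp_force: 29.9
```

>>> arm_command(deltas=[[[0,0,-0.02],[0,0,0],0],[[0,0,-0.03],[0,0,0],0],[[0,0,-0.05],[0,0,0],0],[[0,0,-0.05],[0,0,0],0],[[0,0,-0.05],[0,0,0],0],[[0,0,-0.031],[0,0,0],0],[[0,0,0],[0,0,0.009],0],[[0,0,0],[0,0,0.009],0],[[0,0,0],[0,0,0.008],0]])

```text
clock: 21.2
tcp_pos: [0.6045, 0.269, 0.246]
ee_rot: [0.0, 0.045, 0.999, 0.0]
wrist_force: [0.2, -1.1, -1.1]
finger_gap: 0.0496
grasp_force: 30.0
```

```bash
python3 plan.py 175 .4766 -.1893 .2455
```

```text
turn/360 [ 0.0001  0.0001 -0.0005] shift after turn /0.5 [ 1.749e-01 -9.355e-01  9.000e-04] p [0.6045 0.269  0.246 ] F [ 0.2 -1.1 -1.1] clk 21.2
```

>>> arm_command(deltas=[[[0.025,-0.04,0],[0,0,0],0],[[0.025,-0.06,0],[0,0,0],0],[[0.025,-0.0815,0],[0,0,0],0],[[0.025,-0.0815,0],[0,0,0],0],[[0.025,-0.0815,0],[0,0,0],0],[[0.025,-0.0815,0],[0,0,0],0],[[0.025,-0.0815,0],[0,0,0],0],[[0,-0.0815,0],[0,0,0],0],[[0,-0.0815,0],[0,0,0],0],[[0,-0.0815,0],[0,0,0],0],[[0,-0.0815,0],[0,0,0],0],[[0,-0.06,0],[0,0,0],0],[[0,-0.042,0],[0,0,0],0],[[0,0,0],[0,0,0],0],[[0,0,0],[0,0,0],0],[[0,0,0],[0,0,0],0]])

```text
clock: 22.8
tcp_pos: [0.4766, -0.1875, 0.2451]
ee_rot: [0.0, 0.043, 0.999, 0.0]
wrist_force: [-0.3, 0.3, -1.1]
finger_gap: 0.0495
grasp_force: 30.0
```

```bash
python3 hk.py 5; python3 plan.py 175 .5324 -.1942 .2455
```

```text
scene 261 X [-169.5 -159.1 -153.7] Y [-24.3   1.7  34.4] Z [183.9 240.1 282. ]
scene 515 X [-82.4 -71.2 -37.2] Y [-24.3   8.4  25.7] Z [165.2 228.6 263.8]
scene rod Y [-0.0011  0.0025  0.0069] Z [0.247  0.2525 0.2622]
side 824 X [-84.8 -51.2 -39.8] Y [-32.5 -12.1  16.9] Z [162.7 222.8 263.2]
side 217 X [-172.2 -170.3 -160.7] Y [-23.8  -9.3  20.5] Z [181.9 204.7 254.7]
side rod Y [-0.0048 -0.0018  0.002 ] Z [0.2483 0.2515 0.2535]
turn/360 [0.0001 0.0001 0.0002] shift after turn /0.5 [-0.1124 -0.0032 -0.0013] p [ 0.4765 -0.1877  0.2449] F [-0.7 -0.4 -1.4] clk 22.9
```

>>> arm_command(deltas=[[[-0.02,-0.0015,0],[0,0,0],0],[[-0.02,-0.0015,0],[0,0,0],0],[[-0.02,0,0],[0,0,0],0],[[-0.02,0,0],[0,0,0],0],[[-0.02,0,0],[0,0,0],0],[[-0.014,0,0],[0,0,0],0],[[0,0,0],[0,0,0],0],[[0,0,0.01],[0,0,0],0],[[0,0,0.01],[0,0,0],0],[[0,0,0.01],[0,0,0],0],[[0,0,0.007],[0,0,0],0],[[0,0,0.003],[0,0,0],0],[[0,0,0],[0,0,0],0]])

```text
clock: 24.2
tcp_pos: [0.5325, -0.196, 0.2244]
ee_rot: [-0.0, 0.044, 0.999, 0.0]
wrist_force: [0.1, -0.7, -1.2]
finger_gap: 0.0499
grasp_force: 30.0
```

>>> arm_command(deltas=[[[0,0,0.002],[0,0,0],0],[[0,0,0],[0,0,0],0]])

```text
clock: 24.4
tcp_pos: [0.5329, -0.1959, 0.2239]
ee_rot: [0.0, 0.044, 0.999, -0.0]
wrist_force: [0.3, -0.9, 0.7]
finger_gap: 0.0495
grasp_force: 30.0
```

Contact again. I'll release and rise clear.

>>> arm_command(deltas=[[[0,0,0],[0,0,0],0.65],[[0,0,0],[0,0,0],0.75],[[0,0,0],[0,0,0],0.85],[[0,0,0],[0,0,0],0.85],[[0,0,-0.03],[0,0,0],0.85],[[0,0,-0.06],[0,0,0],0.85],[[0,0,-0.08],[0,0,0],0.85],[[0,0,-0.08],[0,0,0],1],[[0.05,0.05,0],[0,0,0],1],[[0.06,0.06,0],[0,0,0],1],[[0,0,0],[0,0,0],1],[[0,0,0],[0,0,0],1],[[0,0,0],[0,0,0],1],[[0,0,0],[0,0,0],1],[[0,0,0],[0,0,0],1]])

```text
clock: 25.9
tcp_pos: [0.4833, -0.137, 0.3483]
ee_rot: [-0.0, 0.045, 0.999, 0.0]
wrist_force: [-0.1, 1.1, -0.6]
finger_gap: 0.088
grasp_force: 0.0
```

```bash
python3 hk.py 6; python3 -c "
from h import *
s=cv2.imread('pics/hk6.png');im=camera('scene')[0];cv2.imwrite('pics/f6.png',np.vstack([cv2.resize(s,(600,300)),cv2.resize(im[60:360,:],(600,300))]))"
```

```text
scene 813 X [-111.3  -75.8  -37.5] Y [-23.5   8.8  25.7] Z [165.3 226.3 263.8]
scene rod Y [-0.0011  0.0029  0.0067] Z [0.2475 0.2535 0.2627]
side 1420 X [-114.9  -81.4  -40.8] Y [-29.6 -11.3  17.7] Z [163.2 220.5 263. ]
side rod Y [-0.0056 -0.0028  0.0029] Z [0.2468 0.252  0.263 ]
```

View pics/f6.png

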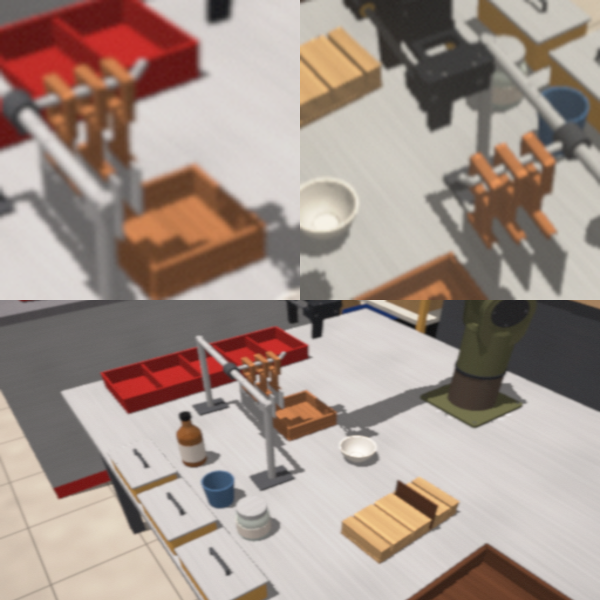

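All three hang on the hook at (60–125,80) in the upper-left crop, evenly spaced and clear of the gripper. The board is still in the rack at (415,500) and the bystanders are unmoved. I'll let things settle, then hand in.

>>> arm_command(deltas=[[[0,0,0],[0,0,0],1],[[0,0,0],[0,0,0],1],[[0,0,0],[0,0,0],1],[[0,0,0],[0,0,0],1],[[0,0,0],[0,0,0],1],[[0,0,0],[0,0,0],1],[[0,0,0],[0,0,0],1],[[0,0,0],[0,0,0],1],[[0,0,0],[0,0,0],1],[[0,0,0],[0,0,0],1],[[0,0,0],[0,0,0],1],[[0,0,0],[0,0,0],1],[[0,0,0],[0,0,0],1],[[0,0,0],[0,0,0],1],[[0,0,0],[0,0,0],1],[[0,0,0],[0,0,0],1],[[0,0,0],[0,0,0],1],[[0,0,0],[0,0,0],1],[[0,0,0],[0,0,0],1],[[0,0,0],[0,0,0],1]])

```text
clock: 28.05
tcp_pos: [0.4829, -0.1363, 0.3485]
ee_rot: [0.0, 0.044, 0.999, 0.0]
wrist_force: [-0.5, -0.3, -0.4]
finger_gap: 0.088
grasp_force: 0.0
```

```bash
python3 -c "
from h import *
print(robot.sign_off())"
```

```text
the job is handed in; nothing more can be done
None
```

All three scrapers hang on the hook (large, then medium, then small in front), the board and bystanders look untouched in the last picture, and I handed the job in at about 28 s; no verdict was returned.

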